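Move the terminal caps from the new battery to the spent one

TASK

The spent battery (the one with bare posts) is flying out as cargo, so its terminals must be covered with the push-on caps that came on the new battery. Positive first: pull the large cap off the new battery's positive post and press it on to the spent battery's positive post until it snaps fully home, then do the same with the small cap and the negative posts. Let go of both caps, and leave the other things on the bench where they lie.

Things in the scene. Friction and masses are not known exactly. Their poses are not given: they have to be found in the camera images.
- new_battery: Sealed 12 V battery, dark grey case 178 (x) x 86 (y) x 131 mm (z), fixed to the bench; its posts carry the caps at the start. Origin: centre of the underside, z up. Posts at its x +62 mm (positive) and -62 mm (negative), both at y -18 mm, so near one long edge; a moulded plus or minus sign in the lid beside each, 31 mm nearer the middle. Only the posts stand up more than 3 mm from the lid.
- spent_battery: Sealed battery of the same model and size as new_battery, same axes and post places, fixed to the bench; its two lead posts are bare at the start.
- new_pos (a point): Foot of the new battery's positive post: on its axis, on the top face of the lead bush (30 mm across, 3 mm above the lid), where a cap's rim rests when home. The post rises 18 mm above this point: a neck 15.5 mm across, a snap ridge 19.5 mm across around it 6.5 to 10 mm up, then a shank 17 mm across, slightly tapered, its top edge chamfered.
- new_neg (a point): Same on the new battery's negative post: bush 25.6 mm across, 18 mm high, neck 13.9 mm, snap ridge 17.9 mm, shank 15.3 mm across.
- spent_pos (a point): Foot of the spent battery's positive post, same measures as new_pos: the large cap's origin lies on this point when it is home.
- spent_neg (a point): Foot of the spent battery's negative post, same measures as new_neg: the small cap's origin lies on this point when it is home.
- large_cap: Larger terminal cap, for a positive post: stiff off-white plastic, round, 35 mm across, 32 mm high, raised plus sign on top, open below, about 30 g. Origin: centre of its bottom rim; z up its axis. Bore 22 mm across, 28 mm deep. Three sprung nubs inside snap over the post's ridge: about 8 N of straight pull or push works it off or on; within 2.5 mm of home they draw it down.
- small_cap: Smaller terminal cap, for a negative post: same make, 28 mm across, 28 mm high, bore 20.4 mm across, 24 mm deep, a raised minus sign on top. Origin: centre of its bottom rim; z along its axis. Same snap fit and forces. About 30 g.
- fuse_jar: Blue glass jar of fuses with a metal lid, 56 mm across, 74 mm high; origin: centre of underside. Bystander, leave alone.
- zinc_anode: Zinc anode block 100 x 50 x 22 mm with a steel strap sticking out at both ends (130 mm over all); origin: centre of underside. Bystander, leave alone.
- socket_head: Chrome socket wrench head, 27 mm across, 36 mm high; origin: centre of underside. Bystander, leave alone.
- standoff: White ribbed ceramic standoff insulator, 42 mm across, 60 mm high; origin: centre of underside. Bystander, leave alone.
- wire_brush: Hand brush lying on the bench, handle along its -x; origin: centre of underside. Bystander, leave alone.
- multimeter: Dark hand multimeter 85 x 175 x 45 mm lying on its back; origin: centre of underside. Bystander, leave alone.
Not all that is in view belongs to the job. Leave any yellow look-alike of the large_cap alone.

How it is judged:
On the way, in this order (a step that is already met when the one before it is completed fails the run):
1. the large cap is pulled off the new battery's positive post (distance between large_cap and new_pos above 0.03 m), for 0.1 s.
2. the large cap is home on the spent battery's positive post (horizontal distance between large_cap and spent_pos below 0.003 m and z of large_cap in the frame of spent_pos between -0.002 and 0.002 m and angle between large_cap's own z axis and vertical below 0.09 rad), for 0.2 s.
3. the small cap is pulled off the new battery's negative post (distance between small_cap and new_neg above 0.03 m), for 0.1 s.
4. the small cap is home on the spent battery's negative post (horizontal distance between small_cap and spent_neg below 0.003 m and z of small_cap in the frame of spent_neg between -0.002 and 0.002 m and angle between small_cap's own z axis and vertical below 0.09 rad), for 0.2 s.
At the end, for the whole second after the job is handed in: The large cap is home on the spent battery's positive post and the small cap on its negative post: each within 3 mm of the post's axis, its rim within 2 mm of the bush, upright within 0.09 rad, at rest and let go (all of step 2 and all of step 4 and linear speed of each of large_cap, small_cap below 0.02 m/s); the robot touches nothing.
It fails at once if a bystander is knocked or moved (more than 20 mm) (distance of any of fuse_jar, zinc_anode, socket_head, standoff, wire_brush, multimeter from where it was at the start of the episode above 0.02 m).
It also fails if it takes over 56 s, if anything falls off the work surface, if the arm or the gripper's body presses on something with over 40 N, if the wrist force passes 120 N, or if a joint passes its speed limit or range.

ROBOT

A 6-joint arm with a two-finger parallel gripper is mounted at the origin on the work surface. World frame = base frame: x ahead of the robot, y to its left, z up, the work surface at z = 0. Lengths are in m, angles in rad, forces in N, time in s.
With the tool pointing down it reaches from about 0.275 to 0.75 m from the base axis. Payload 10.2 kg.
Tool frame: the origin (TCP) lies midway between the tips of the shut fingers; the grasp point (between the pads) lies 19 mm behind it; z points along the fingers, y is the line along which they close (so a half turn about z gives the same grasp; the last joint's range is limited). The gripper opens to 88 mm and grips with 3 to 60 N. Pads are 18 mm wide; open, the fingers measure 123 mm over their backs; the gripper's body (75 mm by 187 mm) begins 45 mm behind the grasp point.
Start: joints at [-1.387, 0.313, 1.498, -0, 1.331, -0.223], TCP at [0.208, -0.482, 0.239] pointing down, gripper open.
Joint ranges: [-2.94, 2.94], [-0.97, 2.17], [0.19, 2.56], [-1.23, 4.37], [0.02, 3.11], [-2.88, 2.88]. Speed limits (rad/s): [2.39, 2.39, 3.01, 3.14, 3.14, 3.14].

INTERFACE

Orientations are given as a rotation vector (axis times angle).
In Python, from workcell import ctrl gives the robot as it stands.
- The arm moves only by the tool play_rows, never from a script. Its argument "rows" is a list of rows, each an object of numbers: "dx", "dy", "dz": the shift along the tool's x, y, z in m; "rx", "ry", "rz": the turn, a rotation vector about the tool's x, y, z in degrees. In form: [{"dx": .., "dy": .., "dz": .., "rx": .., "ry": .., "rz": ..}, ...]. A call has 1 to 12 rows; each row is the pose to reach, as a shift and turn from the pose commanded when the call began, along the tool's axes at that moment; what a row does not reach only later rows make up. A row lasts 1/8 s, in which the tool goes at most 62.5 mm and 10.7 degrees, less where a joint would pass 70% of its speed; a pose out of reach is approached as far as the arm can. A call with a gripper value outside its range is refused whole. "fingers" is the opening, from 0 (shut) to 1 (fully open), set as the call begins (left out, the last holds). The fingers move at their own pace and stop on an object; "force" is the grip in N (left out, the last holds). Time passes only in rows, so rows that repeat a pose let the fingers close. It gives the time, the measured TCP pose, the force, the opening and the grip force at its end, in the units of the state.
- ctrl.get_state(): the state, without advancing time (a new reading comes with each control period).
- ctrl.capture(name): name is "scene" or "side" or "wrist"; returns the picture (420x560x3 uint8, blue, green, red); there is no depth.
- ctrl.calibration(name): a dict with "K" (3x3 intrinsics, pixels), "world_from_camera" (4x4, takes a point from camera to world coordinates); the wrist camera has in their place "tool_from_camera" (4x4, takes a point from camera to tool coordinates, whose origin is the TCP and whose axes are the flange's). Camera axes: x right, y up, looking along -z (the intrinsics and any distortion apply to the point x, -y, -z); pixel columns grow to the right and rows downward; lengths in m; the calibration is good to about 2 mm. A picture is of the moment at which its call begins: read the wrist's pose just before it. calibration takes no time and is no camera call.
- ctrl.hand_in(): hands the job in; it is judged then, once.
The state is a dict: "time": time; "joint_positions": joint angles; "qd": joint speeds; "effort": joint torques, N m; "tool_pos": TCP position; "tcp_rot": TCP orientation; "force": force on the tool from outside, world axes, zero at the start; "moment": the same for the moment, N m; "finger_gap": opening from 0.0 (shut) to 1.0 (fully open); "grasp_force": force on a finger pad.
Only numpy, scipy, OpenCV 4.12 (cv2) and the standard library are available. Lean on these libraries where they do the work, as an engineer would, in place of code of your own. Each camera call takes 0.05 s, during which the arm holds its last target. There are 200 camera calls.

## Working session

There is one attempt and no reset: what is moved stays moved. The work goes in short steps, Python scripts to look and compute and a tool call to move; the robot and the scene stay as the last step left them, time stands still between calls to the robot, and variables do not carry over. Pictures are saved under pics/ and viewed, at most 10 in all, crops included, and the job is handed in when it is done.

Besides the shell and the picture viewer there is one more tool, called after "Emit:" in YAML: its name, and indented under it one key for each argument. play_rows: Moves the arm, as the interface text tells. Its arguments: {"type":"object","properties":{"rows":{"type":"array"},"fingers":{"type":"number"},"force":{"type":"number"}},"required":["rows"]}

```bash
mkdir -p pics; ls; python3 - <<'E'
from workcell import ctrl
import cv2,numpy as np
for n in("scene","side","wrist"):
    cv2.imwrite(f"pics/{n}0.png",ctrl.capture(n)); print(n,ctrl.calibration(n))
print(ctrl.get_state())
a=[cv2.imread(f"pics/{n}0.png") for n in("scene","side")]
E
```

```text
pics
scene {'K': array([[394.8677489 ,   0.        , 274.98990791],
       [  0.        , 394.8677489 , 212.16088002],
       [  0.        ,   0.        ,   1.        ]]), 'world_from_camera': array([[-0.88646166, -0.2523266 ,  0.38796522,  0.97691285],
       [ 0.46279085, -0.47747213,  0.74689021,  0.7523049 ],
       [-0.00321768,  0.84163629,  0.54003518,  0.66191688],
       [ 0.        ,  0.        ,  0.        ,  1.        ]])}
side {'K': array([[425.85732261,   0.        , 278.6122427 ],
       [  0.        , 425.85732261, 210.34118827],
       [  0.        ,   0.        ,   1.        ]]), 'world_from_camera': array([[-0.87729983,  0.32668771, -0.35159658,  0.15413912],
       [-0.47993948, -0.59985044,  0.64018556,  0.74566429],
       [-0.00176461,  0.73037976,  0.68303901,  0.90174013],
       [ 0.        ,  0.        ,  0.        ,  1.        ]])}
wrist {'K': array([[338.73453664,   0.        , 273.09855199],
       [  0.        , 338.73453664, 214.05213088],
       [  0.        ,   0.        ,   1.        ]]), 'tool_from_camera': array([[ 6.05860461e-04,  9.47900435e-01,
[... 280 characters left out ...]
  1.00000000e+00]])}
{'time': 0.15, 'joint_positions': array([-1.38740322e+00,  3.13297673e-01,  1.49825628e+00,  1.07123987e-05,
        1.33098322e+00, -2.23403863e-01]), 'qd': array([ 0.00079154, -0.00370487, -0.00091322, -0.00055895,  0.00263683,
       -0.00046069]), 'effort': array([ 7.50191684e-04, -4.02303171e+01, -2.52317011e+01,  6.93296199e-02,
        3.44000047e-02, -8.68002553e-05]), 'tool_pos': array([ 0.20768208, -0.48197796,  0.23830708]), 'tcp_rot': array([-3.07590720e+00, -6.34403692e-01, -4.60056421e-05]), 'force': array([ 0.43121671,  0.50017866, -0.02645302]), 'moment': array([-0.0045915 ,  0.01479288,  0.00173025]), 'grasp_force': 0.0, 'finger_gap': 0.9970926755057206}
```

View pics/scene0.png

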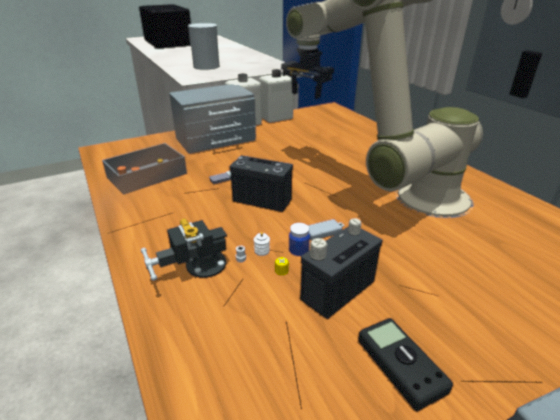

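View pics/side0.png

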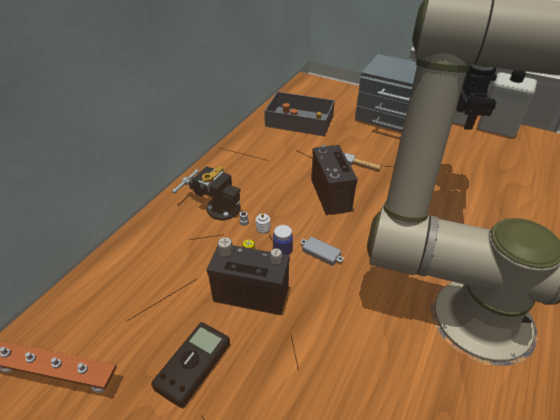

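The new battery carries off-white caps at scene (319,249) and (355,227), which are side (225,247) and (276,258). The yellow look-alike lies on the bench at scene (281,265) and side (248,244). The spent battery with bare posts is at scene (262,180) and side (333,175). I'll confirm these in one enlarged crop.

```bash
python3 - <<'E'
import cv2,numpy as np
s=cv2.imread("pics/scene0.png");d=cv2.imread("pics/side0.png")
def c(im,x,y,w=78,h=58,k=5): return cv2.resize(im[y:y+h,x:x+w],None,fx=k,fy=k,interpolation=cv2.INTER_CUBIC)
a=np.vstack([np.hstack([c(s,298,210),c(s,225,150)]),np.hstack([c(d,212,228),c(d,300,140)])])
cv2.imwrite("pics/crop1.png",a);print(a.shape)
E
```

```text
(580, 780, 3)
```

View pics/crop1.png

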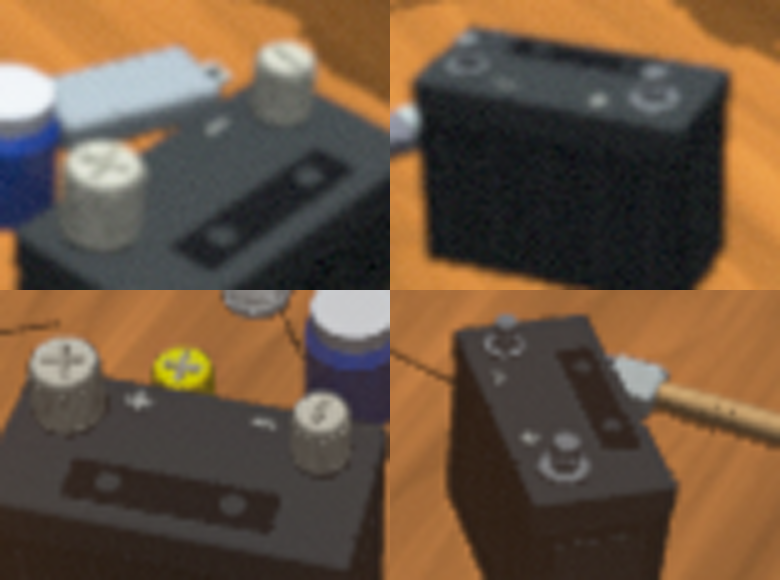

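The plus-marked large cap is at scene (319,242) and side (225,242). The small minus cap is at scene (355,222) and side (276,252). The yellow cap stays where it is. The spent positive post is at scene (277,170) and side (335,175), with the plus sign beside it. The spent negative post is at scene (240,163) and side (323,151).

```bash
cat > h.py <<'E'
import numpy as np,cv2
from workcell import ctrl
from scipy.spatial.transform import Rotation as R
def ray(cal,T,p):
    K=cal["K"]; d=np.array([(p[0]-K[0,2])/K[0,0],-(p[1]-K[1,2])/K[1,1],-1.])
    d=T[:3,:3]@d; return T[:3,3],d/np.linalg.norm(d)
def tri(rays):
    A=[np.eye(3)-np.outer(d,d) for o,d in rays]
    X=np.linalg.solve(sum(A),sum(a@o for a,(o,d) in zip(A,rays)))
    return X,[np.linalg.norm(a@(X-o)) for a,(o,d) in zip(A,rays)]
def tool(s):
    T=np.eye(4);T[:3,:3]=R.from_rotvec(s["tcp_rot"]).as_matrix();T[:3,3]=s["tool_pos"];return T
def proj(cal,T,X):
    c=np.linalg.inv(T)@np.append(X,1); K=cal["K"]
    return np.array([K[0,0]*c[0]/-c[2]+K[0,2],K[1,1]*-c[1]/-c[2]+K[1,2]])
E
python3 - <<'E'
from h import *
np.set_printoptions(precision=4,suppress=True)
a,b=ctrl.calibration("scene"),ctrl.calibration("side")
for n,p,q in[("large top",(319,242.4),(225,242)),("small top",(355.4,221.6),(276.2,252)),("spos bush",(277.4,169.6),(335,174.6)),("sneg bush",(240.4,163),(323,150.6)),("jar lid",(300,231),(283,233)),("anode",(325,229),(321,250))]:
    X,e=tri([ray(a,a["world_from_camera"],p),ray(b,b["world_from_camera"],q)]);print(n,X,e)
s=ctrl.get_state();T=tool(s);print(T)
E
```

```text
large top [0.5922 0.2101 0.1641] [np.float64(7.944693697115322e-06), np.float64(7.944693697142005e-06)]
small top [0.4731 0.1773 0.1598] [np.float64(0.0006232510388080936), np.float64(0.0006232510388079739)]
spos bush [ 0.4797 -0.1884  0.1309] [np.float64(0.0003051313747809302), np.float64(0.0003051313747809356)]
sneg bush [ 0.5599 -0.2813  0.1313] [np.float64(0.00021227044521578934), np.float64(0.00021227044521590643)]
jar lid [0.5312 0.0348 0.0636] [np.float64(0.0008284432087401694), np.float64(0.0008284432087400539)]
anode [0.4289 0.0032 0.0173] [np.float64(0.0013559225170329515), np.float64(0.0013559225170329224)]
[[ 0.9184  0.3957 -0.0002  0.2077]
 [ 0.3957 -0.9184  0.0009 -0.482 ]
 [ 0.0002 -0.0009 -1.      0.2383]
 [ 0.      0.      0.      1.    ]]
```

Emit:
play_rows:
  rows:
    - {"dx": 0.055, "dy": -0.015}
    - {"dx": 0.11, "dy": -0.03}
    - {"dx": 0.165, "dy": -0.045}
    - {"dx": 0.22, "dy": -0.06}
    - {"dx": 0.275, "dy": -0.075}
    - {"dx": 0.33, "dy": -0.09}
    - {"dx": 0.384, "dy": -0.103}
    - {"dx": 0.384, "dy": -0.103}
    - {"dx": 0.384, "dy": -0.103}
  fingers: 1

```text
schema error: expected keys dx, dy, dz, rx, ry, rz
```

```bash
cat > snap.py <<'E'
import sys,pickle
from h import *
n=sys.argv[1]; s=ctrl.get_state(); im=ctrl.capture("wrist")
cv2.imwrite(f"pics/{n}.png",im); pickle.dump(tool(s),open(n+".pkl","wb"))
print(s["time"],s["tool_pos"],s["tcp_rot"],abs(s["qd"]).max())
E
python3 snap.py w1
```

```text
0.15 [ 0.20768208 -0.48197796  0.23830708] [-3.07590720e+00 -6.34403692e-01 -4.60056421e-05] 0.003704869776141188
```

Emit:
play_rows:
  rows:
    - {"dx": -0.03, "dy": 0.04}
    - {"dx": -0.03, "dy": 0.04}
    - {"dx": -0.03, "dy": 0.04}

```text
schema error: expected keys dx, dy, dz, rx, ry, rz
```

```bash
python3 snap.py w2; python3 -c "
import cv2,numpy as np
a=np.hstack([cv2.imread('pics/w1.png')[:, 80:480],cv2.imread('pics/w2.png')[:,80:480]]);cv2.imwrite('pics/w12.png',a)"
```

```text
0.2 [ 0.2076945  -0.48202768  0.23840413] [-3.07610066e+00 -6.34490181e-01 -1.27638718e-05] 0.0032854941431069143
```

View pics/w12.png

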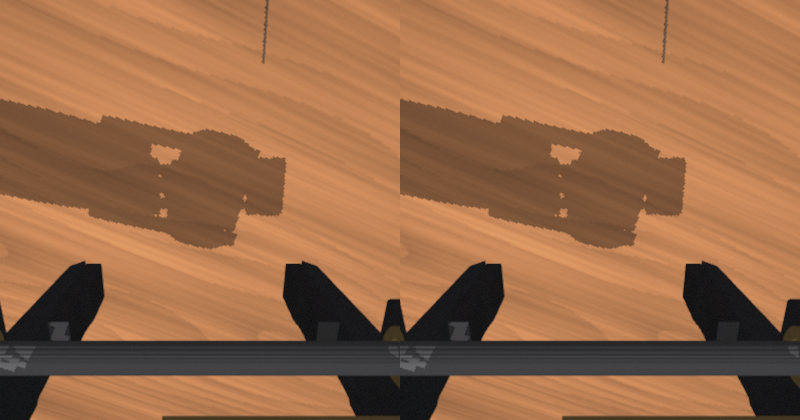

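The picture shows only bare bench and the fingers, because both moves were refused: every row needs all six keys. I'll resend them complete.

Emit:
play_rows:
  rows:
    - {"dx": 0.055, "dy": -0.015, "dz": 0, "rx": 0, "ry": 0, "rz": 0}
    - {"dx": 0.11, "dy": -0.03, "dz": 0, "rx": 0, "ry": 0, "rz": 0}
    - {"dx": 0.165, "dy": -0.045, "dz": 0, "rx": 0, "ry": 0, "rz": 0}
    - {"dx": 0.22, "dy": -0.06, "dz": 0, "rx": 0, "ry": 0, "rz": 0}
    - {"dx": 0.275, "dy": -0.075, "dz": 0, "rx": 0, "ry": 0, "rz": 0}
    - {"dx": 0.33, "dy": -0.09, "dz": 0, "rx": 0, "ry": 0, "rz": 0}
    - {"dx": 0.384, "dy": -0.103, "dz": 0, "rx": 0, "ry": 0, "rz": 0}
    - {"dx": 0.384, "dy": -0.103, "dz": 0, "rx": 0, "ry": 0, "rz": 0}
    - {"dx": 0.384, "dy": -0.103, "dz": 0, "rx": 0, "ry": 0, "rz": 0}
    - {"dx": 0.384, "dy": -0.103, "dz": 0, "rx": 0, "ry": 0, "rz": 0}
  fingers: 1

```text
time: 1.5
tool_pos: [0.5189, -0.2366, 0.2388]
tcp_rot: [3.077, 0.632, -0.0]
force: [-0.4, -0.6, -0.1]
finger_gap: 1.0
grasp_force: 0.0
```

```bash
python3 snap.py w1
```

```text
1.5 [ 0.51885359 -0.23655324  0.23881723] [ 3.07726180e+00  6.32108206e-01 -1.87430707e-04] 0.0020965429324175857
```

Emit:
play_rows:
  rows:
    - {"dx": -0.02, "dy": 0.04, "dz": 0, "rx": 0, "ry": 0, "rz": 0}
    - {"dx": -0.02, "dy": 0.04, "dz": 0, "rx": 0, "ry": 0, "rz": 0}
    - {"dx": -0.02, "dy": 0.04, "dz": 0, "rx": 0, "ry": 0, "rz": 0}
    - {"dx": -0.02, "dy": 0.04, "dz": 0, "rx": 0, "ry": 0, "rz": 0}

```text
time: 2.05
tool_pos: [0.517, -0.2797, 0.2389]
tcp_rot: [-3.077, -0.635, -0.0]
force: [-0.9, -0.3, 0.7]
finger_gap: 0.999
grasp_force: 0.0
```

```bash
python3 snap.py w2; python3 -c "
import cv2,numpy as np
a=np.hstack([cv2.imread('pics/w1.png')[:, 80:480],cv2.imread('pics/w2.png')[:,80:480]]);cv2.imwrite('pics/w12b.png',a)"
```

```text
2.05 [ 0.51704705 -0.27972272  0.23891376] [-3.07669673e+00 -6.35168690e-01 -2.18091102e-04] 0.004784825127587742
```

View pics/w12b.png

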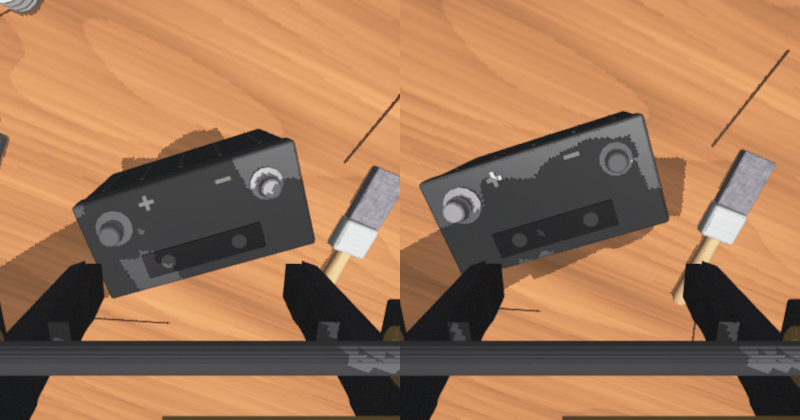

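Both pictures show the spent battery. In w1 the positive bush is at (194,230) and the negative at (346,181). In w2 the positive is at (141,206) and the negative at (295,159). I'll refine these by fitting the projected circles to the image edges.

```bash
cat >> h.py <<'E'
import pickle
from scipy.optimize import minimize
th=np.linspace(0,2*np.pi,120,endpoint=False)
def circ(cal,Tc,X,r,h):
    P=np.stack([X[0]+r*np.cos(th),X[1]+r*np.sin(th),0*th+X[2]+h,1+0*th])
    c=np.linalg.inv(Tc)@P;K=cal["K"]
    return np.stack([K[0,0]*c[0]/-c[2]+K[0,2],K[1,1]*c[1]/c[2]+K[1,2]],1).astype(np.float32)
def fit(names,X0,circles,z=None,tag="",crops=True):
    """circles: (radius,height above X); fits X by edge strength along them in all views"""
    cal=ctrl.calibration("wrist");V=[]
    for n in names:
        im=cv2.imread(f"pics/{n}.png");g=cv2.GaussianBlur(cv2.cvtColor(im,6).astype(np.float32),(0,0),1.0)
        m=np.hypot(cv2.Sobel(g,-1,1,0),cv2.Sobel(g,-1,0,1));m=np.minimum(m,60)
        V.append((im,m,pickle.load(open(n+".pkl","rb"))@cal["tool_from_camera"]))
    def sc(X):
        X=X if z is None else np.append(X[:2],z)
        return -sum(cv2.remap(m,circ(cal,T,X,r,h)[None],None,1).mean() for _,m,T in V for r,h in circles)/len(V)/len(circles)
    X0=np.array(X0);rng=np.random.default_rng(0)
    C=X0+rng.uniform(-1,1,(1500,3))*[.008,.008,.004]
    C=sorted(C,key=sc)[:3]
    b=min((minimize(sc,c,method="Nelder-Mead",options=dict(xatol=1e-5,fatol=1e-3,initial_simplex=[c,c+[.001,0,0],c+[0,.001,0],c+[0,0,.001]])) for c in C),key=lambda r:r.fun)
    X=b.x if z is None else np.append(b.x[:2],z)
    out=[]
    for im,_,T in V:
        c=circ(cal,T,X,.0001,0).mean(0);x,y=int(c[0])-30,int(c[1])-30
        x=max(0,x);y=max(0,y);k=cv2.resize(im[y:y+60,x:x+60],(300,300),interpolation=cv2.INTER_CUBIC)
        for r,h in circles: cv2.polylines(k,[np.int32((circ(cal,T,X,r,h)-[x,y]+.5)*5)],True,(0,255,0),1)
        out.append(k)
    return X,b.fun,np.vstack(out)
E
python3 - <<'E'
from h import *
np.set_printoptions(precision=4,suppress=True)
cal=ctrl.calibration("wrist");o=[]
T=[pickle.load(open(n+".pkl","rb"))@cal["tool_from_camera"] for n in("w1","w2")]
for nm,p,q,R1 in[("spos",(194,230),(141,206),(.015,.0085)),("sneg",(346,181),(295,159),(.0128,.0076))]:
    X0,e=tri([ray(cal,T[0],p),ray(cal,T[1],q)])
    X,f,k=fit(["w1","w2"],X0,[(R1[0],0),(R1[1],.017)]);o.append(k);print(nm,X0,e[0],X,f)
    print("  zfix",fit(["w1","w2"],X0,[(R1[0],0),(R1[1],.017)],z=.134)[0])
cv2.imwrite("pics/fit1.png",np.hstack(o))
E
```

```text
spos [ 0.483 -0.185  0.14 ] 0.0002798896213440203 [ 0.4804 -0.1835  0.133 ] -57.694149017333984
  zfix [ 0.4809 -0.1838  0.134 ]
sneg [ 0.5614 -0.2784  0.1295] 0.0009251643208739444 [ 0.5599 -0.2796  0.1281] -56.32975387573242
  zfix [ 0.561  -0.2784  0.134 ]
```

View pics/fit1.png

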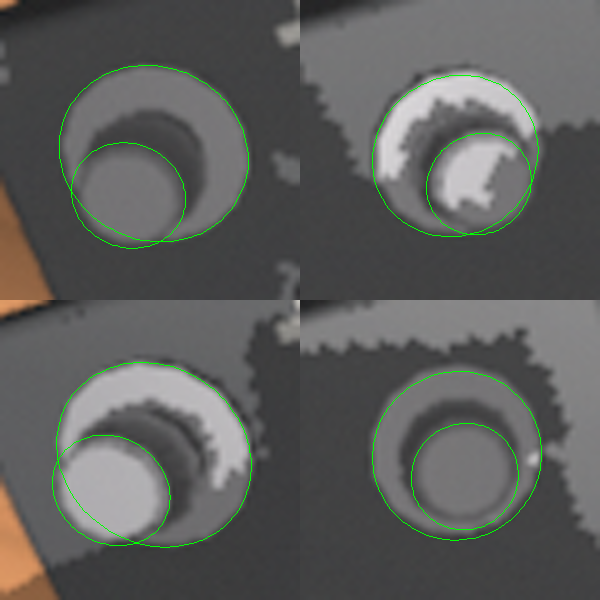

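Emit:
play_rows:
  rows:
    - {"dx": 0.05, "dy": -0.035, "dz": 0, "rx": 0, "ry": 0, "rz": 0}
    - {"dx": 0.1, "dy": -0.07, "dz": 0, "rx": 0, "ry": 0, "rz": 0}
    - {"dx": 0.15, "dy": -0.105, "dz": 0, "rx": 0, "ry": 0, "rz": 0}
    - {"dx": 0.2, "dy": -0.14, "dz": 0, "rx": 0, "ry": 0, "rz": 0}
    - {"dx": 0.2, "dy": -0.19, "dz": 0, "rx": 0, "ry": 0, "rz": 0}
    - {"dx": 0.2, "dy": -0.24, "dz": 0, "rx": 0, "ry": 0, "rz": 0}
    - {"dx": 0.2, "dy": -0.29, "dz": 0, "rx": 0, "ry": 0, "rz": 0}
    - {"dx": 0.2, "dy": -0.34, "dz": 0, "rx": 0, "ry": 0, "rz": 0}
    - {"dx": 0.2, "dy": -0.39, "dz": 0, "rx": 0, "ry": 0, "rz": 0}
    - {"dx": 0.2, "dy": -0.43, "dz": 0, "rx": 0, "ry": 0, "rz": 0}
    - {"dx": 0.2, "dy": -0.43, "dz": 0, "rx": 0, "ry": 0, "rz": 0}
    - {"dx": 0.2, "dy": -0.43, "dz": 0, "rx": 0, "ry": 0, "rz": 0}

```text
time: 3.6
tool_pos: [0.5307, 0.1935, 0.2388]
tcp_rot: [3.077, 0.635, 0.0]
force: [1.4, 0.1, 0.1]
finger_gap: 1.001
grasp_force: 0.0
```

The circles sit on both bushes and post tops. The fit puts spent_pos at about (0.4806, -0.1836) and spent_neg at (0.5608, -0.2787), 124.3 mm apart against 124 nominal. Next is the new battery.

```bash
python3 snap.py n1
```

```text
3.6 [0.53073003 0.19347551 0.23878592] [3.07653783e+00 6.34882294e-01 2.17636167e-04] 0.01950975403164961
```

Emit:
play_rows:
  rows:
    - {"dx": -0.02, "dy": 0.04, "dz": 0, "rx": 0, "ry": 0, "rz": 0}
    - {"dx": -0.02, "dy": 0.04, "dz": 0, "rx": 0, "ry": 0, "rz": 0}
    - {"dx": -0.02, "dy": 0.04, "dz": 0, "rx": 0, "ry": 0, "rz": 0}
    - {"dx": -0.02, "dy": 0.04, "dz": 0, "rx": 0, "ry": 0, "rz": 0}

```text
time: 4.15
tool_pos: [0.5282, 0.1495, 0.2387]
tcp_rot: [-3.077, -0.635, 0.0]
force: [-0.4, 1.3, 0.1]
finger_gap: 1.0
grasp_force: 0.0
```

```bash
python3 snap.py n2;  python3 - <<'E'
from h import *
np.set_printoptions(precision=4,suppress=True);o=[]
for nm,X0,r,hh in[("large",(.5922,.2101,.164),.0175,.032),("small",(.4731,.1773,.160),.014,.028)]:
    X0=np.array(X0)+[.001,.004,.001]
    X,f,k=fit(["n1","n2"],X0,[(r,0),(r,-hh+.003)]);o.append(k);print(nm,X,f,fit(["n1","n2"],X0,[(r,0)])[0])
a=[cv2.resize(cv2.imread(f"pics/{n}.png"),(400,300)) for n in("n1","n2")]
cv2.imwrite("pics/fit2.png",cv2.resize(np.hstack(o+[np.vstack(a)]),(800,480)))
E
```

```text
4.15 [0.52818016 0.149489   0.23865078] [-3.07656510e+00 -6.35056880e-01  5.37821035e-05] 0.005704680922575973
large [0.5933 0.2105 0.1559] -49.3946533203125 [0.5942 0.2122 0.1451]
small [0.4738 0.1785 0.1578] -46.28994369506836 [0.4731 0.1782 0.1537]
```

View pics/fit2.png

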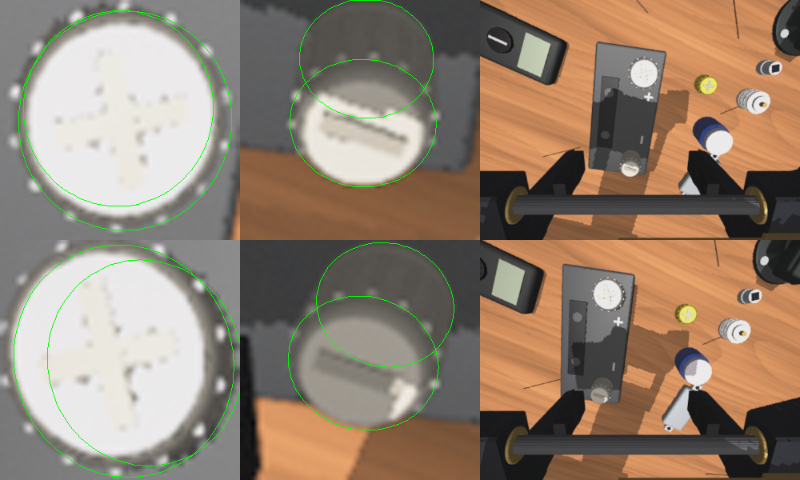

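```bash
python3 - <<'E'
from h import *
np.set_printoptions(precision=4,suppress=True)
cal=ctrl.calibration("wrist");rs=[]
for n,p in(("n1",(163*420/300*1.0,73)),("n2",(127*1.4,53))):
    im=cv2.imread(f"pics/{n}.png");T=pickle.load(open(n+".pkl","rb"))@cal["tool_from_camera"]
    c=proj(cal,T,np.array([.5933,.2105,.164]))
    m=(im.min(2)>170).astype(np.uint8)
    k,l,st,ce=cv2.connectedComponentsWithStats(cv2.morphologyEx(m,cv2.MORPH_CLOSE,np.ones((3,3))))
    i=min((i for i in range(1,k) if st[i,4]>600),key=lambda i:np.hypot(*(ce[i]-c)));print(c,ce[i],st[i])
    rs.append(ray(cal,T,ce[i]))
print(tri(rs))
for o,d in rs: print(o+d*(.166-o[2])/d[2])
for z in(.158,.162): print(fit(["n1","n2"],(.474,.18,.16),[(.014,0),(.014,-.023)],z=z)[:2],fit(["n1","n2"],(.474,.18,.16),[(.0128,0)],z=z)[:2])
s=ctrl.get_state();print(tool(s),s["joint_positions"])
E
```

```text
[288.2955 130.3681] [286.6877 128.6833] [ 264  105   50   52 1809]
[224.8135  97.3577] [222.3551  95.0857] [ 196   70   51   51 1960]
(array([0.594 , 0.212 , 0.1665]), [np.float64(3.11593454067952e-05), np.float64(3.115934540685841e-05)])
[0.594 0.212 0.166]
[0.594  0.2121 0.166 ]
(array([0.4748, 0.1786, 0.158 ]), np.float64(-46.57835006713867)) (array([0.4723, 0.1781, 0.158 ]), np.float64(-57.83221435546875))
(array([0.4767, 0.1791, 0.162 ]), np.float64(-45.965084075927734)) (array([0.4747, 0.1783, 0.162 ]), np.float64(-55.094947814941406))
[[ 0.9182  0.3962  0.      0.5281]
 [ 0.3962 -0.9182  0.0001  0.1496]
 [ 0.0001 -0.0001 -1.      0.2387]
 [ 0.      0.      0.      1.    ]] [0.0625 0.3658 1.4245 0.0001 1.3513 1.2258]
```

Emit:
play_rows:
  rows:
    - {"dx": 0.043, "dy": -0.016, "dz": 0.02, "rx": 0, "ry": 0, "rz": 0}
    - {"dx": 0.0852, "dy": -0.0312, "dz": 0.04, "rx": 0, "ry": 0, "rz": 0}
    - {"dx": 0.0852, "dy": -0.0312, "dz": 0.05, "rx": 0, "ry": 0, "rz": 0}
    - {"dx": 0.0852, "dy": -0.0312, "dz": 0.066, "rx": 0, "ry": 0, "rz": 0}
    - {"dx": 0.0852, "dy": -0.0312, "dz": 0.082, "rx": 0, "ry": 0, "rz": 0}
    - {"dx": 0.0852, "dy": -0.0312, "dz": 0.098, "rx": 0, "ry": 0, "rz": 0}
    - {"dx": 0.0852, "dy": -0.0312, "dz": 0.098, "rx": 0, "ry": 0, "rz": 0}
    - {"dx": 0.0852, "dy": -0.0312, "dz": 0.098, "rx": 0, "ry": 0, "rz": 0}

```text
time: 5.2
tool_pos: [0.5943, 0.2114, 0.1414]
tcp_rot: [3.077, 0.634, 0.002]
force: [-0.7, 0.4, -0.0]
finger_gap: 0.999
grasp_force: 0.0
```

Emit:
play_rows:
  rows:
    - {"dx": 0, "dy": 0, "dz": 0, "rx": 0, "ry": 0, "rz": 0}
    - {"dx": 0, "dy": 0, "dz": 0, "rx": 0, "ry": 0, "rz": 0}
    - {"dx": 0, "dy": 0, "dz": 0, "rx": 0, "ry": 0, "rz": 0}
    - {"dx": 0, "dy": 0, "dz": 0, "rx": 0, "ry": 0, "rz": 0}
    - {"dx": 0, "dy": 0, "dz": 0, "rx": 0, "ry": 0, "rz": 0}
    - {"dx": 0, "dy": 0, "dz": 0, "rx": 0, "ry": 0, "rz": 0}
    - {"dx": 0, "dy": 0, "dz": 0, "rx": 0, "ry": 0, "rz": 0}
    - {"dx": 0, "dy": 0, "dz": 0, "rx": 0, "ry": 0, "rz": 0}
  fingers: 0.2
  force: 35

```text
time: 6.2
tool_pos: [0.594, 0.2115, 0.1407]
tcp_rot: [3.077, 0.635, 0.0]
force: [-0.2, -0.0, 0.5]
finger_gap: 0.392
grasp_force: 35.0
```

Emit:
play_rows:
  rows:
    - {"dx": 0, "dy": 0, "dz": -0.004, "rx": 0, "ry": 0, "rz": 0}
    - {"dx": 0, "dy": 0, "dz": -0.009, "rx": 0, "ry": 0, "rz": 0}
    - {"dx": 0, "dy": 0, "dz": -0.014, "rx": 0, "ry": 0, "rz": 0}
    - {"dx": 0, "dy": 0, "dz": -0.022, "rx": 0, "ry": 0, "rz": 0}
    - {"dx": 0, "dy": 0, "dz": -0.035, "rx": 0, "ry": 0, "rz": 0}
    - {"dx": 0, "dy": 0, "dz": -0.055, "rx": 0, "ry": 0, "rz": 0}
    - {"dx": 0, "dy": 0, "dz": -0.07, "rx": 0, "ry": 0, "rz": 0}
    - {"dx": 0, "dy": 0, "dz": -0.07, "rx": 0, "ry": 0, "rz": 0}
    - {"dx": 0, "dy": 0, "dz": -0.07, "rx": 0, "ry": 0, "rz": 0}

```text
time: 7.32
tool_pos: [0.5937, 0.2114, 0.2101]
tcp_rot: [-3.077, -0.635, 0.002]
force: [-0.3, -1.0, -0.4]
finger_gap: 0.394
grasp_force: 35.0
```

```bash
python3 snap.py c1; python3 - <<'E'
from h import *
from workcell import ctrl
a=cv2.imread("pics/c1.png")[:,140:420]; s=ctrl.capture("side")[200:300,180:320]
cv2.imwrite("pics/chk1.png",np.hstack([a,cv2.resize(s,(588,420))[:,:500]]))
s=ctrl.get_state();print(s["finger_gap"],s["grasp_force"],s["force"]);T=tool(s);print(T)
print(T[:3,:3].T@(np.array([.4806,-.1836,.211])-T[:3,3]))
E
```

```text
7.325 [0.59373539 0.21142146 0.21008377] [-3.07677036e+00 -6.34581726e-01  1.74426645e-03] 0.008046168506469394
0.39275577847819776 34.999974936945364 [ 0.08138219 -0.1049358  -0.41908914]
[[ 9.18417802e-01  3.95609159e-01 -1.46120488e-03  5.93718724e-01]
 [ 3.95609294e-01 -9.18418882e-01 -2.07455813e-04  2.11407759e-01]
 [-1.42406958e-03 -3.87535121e-04 -9.99998911e-01  2.09899215e-01]
 [ 0.00000000e+00  0.00000000e+00  0.00000000e+00  1.00000000e+00]]
[-0.26016056  0.31803136 -0.00085355]
```

View pics/chk1.png

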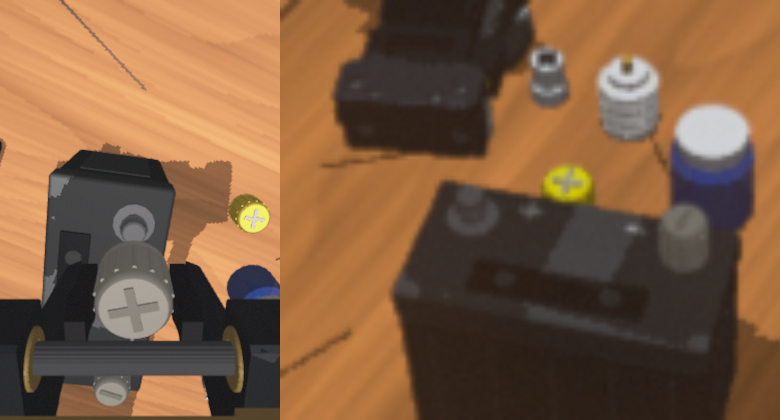

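The large cap is held upright between the fingers and the new positive post is bare. The small cap is still on its post. I'll carry the large cap over.

Emit:
play_rows:
  rows:
    - {"dx": -0.0325, "dy": 0.0398, "dz": 0, "rx": 0, "ry": 0, "rz": 0}
    - {"dx": -0.065, "dy": 0.0795, "dz": 0, "rx": 0, "ry": 0, "rz": 0}
    - {"dx": -0.0975, "dy": 0.1193, "dz": 0, "rx": 0, "ry": 0, "rz": 0}
    - {"dx": -0.13, "dy": 0.159, "dz": 0, "rx": 0, "ry": 0, "rz": 0}
    - {"dx": -0.1625, "dy": 0.1988, "dz": 0, "rx": 0, "ry": 0, "rz": 0}
    - {"dx": -0.195, "dy": 0.2385, "dz": 0, "rx": 0, "ry": 0, "rz": 0}
    - {"dx": -0.2275, "dy": 0.2783, "dz": 0, "rx": 0, "ry": 0, "rz": 0}
    - {"dx": -0.2602, "dy": 0.318, "dz": 0, "rx": 0, "ry": 0, "rz": 0}
    - {"dx": -0.2602, "dy": 0.318, "dz": 0, "rx": 0, "ry": 0, "rz": 0}
    - {"dx": -0.2602, "dy": 0.318, "dz": 0.025, "rx": 0, "ry": 0, "rz": 0}
    - {"dx": -0.2602, "dy": 0.318, "dz": 0.045, "rx": 0, "ry": 0, "rz": 0}
    - {"dx": -0.2602, "dy": 0.318, "dz": 0.045, "rx": 0, "ry": 0, "rz": 0}

```text
time: 8.93
tool_pos: [0.4805, -0.1823, 0.1645]
tcp_rot: [-3.074, -0.636, 0.003]
force: [0.4, 0.5, 0.3]
finger_gap: 0.388
grasp_force: 35.0
```

Emit:
play_rows:
  rows:
    - {"dx": 0, "dy": 0, "dz": 0.003, "rx": 0, "ry": 0, "rz": 0}
    - {"dx": 0, "dy": 0, "dz": 0.006, "rx": 0, "ry": 0, "rz": 0}
    - {"dx": 0, "dy": 0, "dz": 0.009, "rx": 0, "ry": 0, "rz": 0}
    - {"dx": 0, "dy": 0, "dz": 0.012, "rx": 0, "ry": 0, "rz": 0}

```text
time: 9.43
tool_pos: [0.4809, -0.1836, 0.1537]
tcp_rot: [3.076, 0.635, 0.0]
force: [-1.5, -1.9, 0.7]
finger_gap: 0.386
grasp_force: 35.0
```

```bash
python3 -c "
from h import *
s=ctrl.get_state();T=tool(s);print(s['tool_pos'],s['force'],s['moment']);print(T[:3,:3].T@(np.array([.4806,-.1836,.1407])-T[:3,3]))"
```

```text
[ 0.48090264 -0.18361866  0.15372638] [-1.46601219 -1.86292234  0.67267705] [-0.28823671  0.11807276 -0.01361309]
[-0.00027209 -0.00014196  0.01302629]
```

The cap is over the post top with little force on it. Now I press.

Emit:
play_rows:
  rows:
    - {"dx": 0, "dy": 0, "dz": 0.003, "rx": 0, "ry": 0, "rz": 0}
    - {"dx": 0, "dy": 0, "dz": 0.006, "rx": 0, "ry": 0, "rz": 0}
    - {"dx": 0, "dy": 0, "dz": 0.009, "rx": 0, "ry": 0, "rz": 0}
    - {"dx": 0, "dy": 0, "dz": 0.012, "rx": 0, "ry": 0, "rz": 0}
    - {"dx": 0, "dy": 0, "dz": 0.0135, "rx": 0, "ry": 0, "rz": 0}
    - {"dx": 0, "dy": 0, "dz": 0.0135, "rx": 0, "ry": 0, "rz": 0}
    - {"dx": 0, "dy": 0, "dz": 0.0135, "rx": 0, "ry": 0, "rz": 0}

```text
time: 10.3
tool_pos: [0.4807, -0.1835, 0.1406]
tcp_rot: [-3.077, -0.635, 0.001]
force: [-2.1, 0.3, 6.2]
finger_gap: 0.388
grasp_force: 35.0
```

Emit:
play_rows:
  rows:
    - {"dx": 0, "dy": 0, "dz": 0.001, "rx": 0, "ry": 0, "rz": 0}
    - {"dx": 0, "dy": 0, "dz": 0.002, "rx": 0, "ry": 0, "rz": 0}
    - {"dx": 0, "dy": 0, "dz": 0.002, "rx": 0, "ry": 0, "rz": 0}

```text
time: 10.68
tool_pos: [0.4808, -0.1835, 0.1405]
tcp_rot: [3.076, 0.635, 0.0]
force: [-8.8, 2.2, 24.0]
finger_gap: 0.391
grasp_force: 35.0
```

It met a hard stop at the same TCP height as on the new post, with 24 N reaction, so the cap is home. I'll relax, release and rise.

Emit:
play_rows:
  rows:
    - {"dx": 0, "dy": 0, "dz": -0.002, "rx": 0, "ry": 0, "rz": 0}
    - {"dx": 0, "dy": 0, "dz": -0.002, "rx": 0, "ry": 0, "rz": 0}
    - {"dx": 0, "dy": 0, "dz": -0.002, "rx": 0, "ry": 0, "rz": 0}
    - {"dx": 0, "dy": 0, "dz": -0.002, "rx": 0, "ry": 0, "rz": 0}
    - {"dx": 0, "dy": 0, "dz": -0.002, "rx": 0, "ry": 0, "rz": 0}
    - {"dx": 0, "dy": 0, "dz": -0.002, "rx": 0, "ry": 0, "rz": 0}
    - {"dx": 0, "dy": 0, "dz": -0.03, "rx": 0, "ry": 0, "rz": 0}
    - {"dx": 0, "dy": 0, "dz": -0.06, "rx": 0, "ry": 0, "rz": 0}
    - {"dx": 0, "dy": 0, "dz": -0.09, "rx": 0, "ry": 0, "rz": 0}
    - {"dx": 0, "dy": 0, "dz": -0.09, "rx": 0, "ry": 0, "rz": 0}
    - {"dx": 0, "dy": 0, "dz": -0.09, "rx": 0, "ry": 0, "rz": 0}
  fingers: 1

```text
time: 12.05
tool_pos: [0.4805, -0.1833, 0.2272]
tcp_rot: [-3.076, -0.634, 0.002]
force: [0.8, 0.3, 0.2]
finger_gap: 1.002
grasp_force: 0.0
```

```bash
python3 snap.py r1; python3 - <<'E'
from h import *
np.set_printoptions(precision=4,suppress=True)
cal=ctrl.calibration("wrist");im=cv2.imread("pics/r1.png");T0=pickle.load(open("r1.pkl","rb"));T=T0@cal["tool_from_camera"]
print("expected top px",proj(cal,T,np.array([.4806,-.1836,.166])))
print(T0[:3,:3].T@(np.array([.4745,.1785,.141])-T0[:3,3]))
print(ctrl.get_state()["finger_gap"])
s=ctrl.capture("side")[130:230,290:390]
cv2.imwrite("pics/chk2.png",np.hstack([im[:,140:440],cv2.resize(s,(420,420),interpolation=cv2.INTER_CUBIC)]))
E
```

```text
12.05 [ 0.4804867  -0.18333647  0.22720193] [-3.07578399e+00 -6.34295146e-01  1.70581252e-03] 0.007490148571026131
expected top px [274.3922 232.4358]
[ 0.1377 -0.3346  0.0865]
0.9980206985785979
```

View pics/chk2.png

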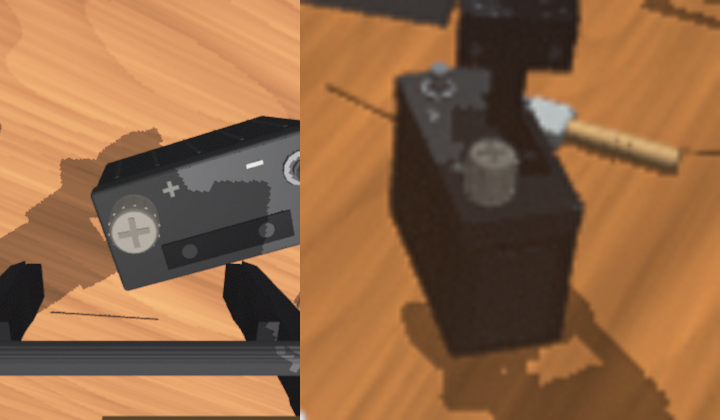

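The large cap's top is at (274,232), exactly where it should be when home, and it is upright. Next I hover over the small cap.

Emit:
play_rows:
  rows:
    - {"dx": 0.02, "dy": -0.048, "dz": 0, "rx": 0, "ry": 0, "rz": 0}
    - {"dx": 0.04, "dy": -0.096, "dz": 0, "rx": 0, "ry": 0, "rz": 0}
    - {"dx": 0.06, "dy": -0.144, "dz": 0, "rx": 0, "ry": 0, "rz": 0}
    - {"dx": 0.08, "dy": -0.192, "dz": 0, "rx": 0, "ry": 0, "rz": 0}
    - {"dx": 0.1, "dy": -0.24, "dz": 0, "rx": 0, "ry": 0, "rz": 0}
    - {"dx": 0.12, "dy": -0.288, "dz": 0, "rx": 0, "ry": 0, "rz": 0}
    - {"dx": 0.1377, "dy": -0.3346, "dz": 0, "rx": 0, "ry": 0, "rz": 0}
    - {"dx": 0.1377, "dy": -0.3346, "dz": 0, "rx": 0, "ry": 0, "rz": 0}
    - {"dx": 0.1377, "dy": -0.3346, "dz": 0, "rx": 0, "ry": 0, "rz": 0}

```text
time: 13.28
tool_pos: [0.4748, 0.1778, 0.2276]
tcp_rot: [3.077, 0.635, -0.002]
force: [-0.9, -0.3, 0.5]
finger_gap: 1.003
grasp_force: 0.0
```

```bash
python3 snap.py n3; python3 - <<'E'
from h import *
np.set_printoptions(precision=4,suppress=True)
for r in(.0125,.013): print(fit(["n3"],(.4745,.1785,.162),[(r,0)],z=.162)[:2])
print(fit(["n1","n2","n3"],(.4745,.1785,.162),[(.0128,0)])[:2])
print(fit(["n3"],(.4745,.1785,.134),[(.0128,0),(.0128,.028)],z=.134)[:2])
T0=pickle.load(open("n3.pkl","rb"));print(T0[:3,3],T0[:3,:3].T@(np.array([.4745,.1785,.141])-T0[:3,3]))
E
```

```text
13.275 [0.47477268 0.17781107 0.22759479] [ 3.07657473e+00  6.34741823e-01 -1.88419314e-03] 0.022757233752293715
(array([0.474 , 0.1785, 0.162 ]), np.float64(-58.763999938964844))
(array([0.4739, 0.1785, 0.162 ]), np.float64(-55.06835174560547))
(array([0.4717, 0.178 , 0.1569]), np.float64(-58.017704010009766))
(array([0.4755, 0.178 , 0.134 ]), np.float64(-46.874977111816406))
[0.4748 0.1778 0.2276] [ 0.0001 -0.0007  0.0866]
```

Emit:
play_rows:
  rows:
    - {"dx": -0.0002, "dy": -0.0007, "dz": 0.03, "rx": 0, "ry": 0, "rz": 0}
    - {"dx": -0.0002, "dy": -0.0007, "dz": 0.055, "rx": 0, "ry": 0, "rz": 0}
    - {"dx": -0.0002, "dy": -0.0007, "dz": 0.075, "rx": 0, "ry": 0, "rz": 0}
    - {"dx": -0.0002, "dy": -0.0007, "dz": 0.087, "rx": 0, "ry": 0, "rz": 0}
    - {"dx": -0.0002, "dy": -0.0007, "dz": 0.087, "rx": 0, "ry": 0, "rz": 0}
    - {"dx": -0.0002, "dy": -0.0007, "dz": 0.087, "rx": 0, "ry": 0, "rz": 0}

```text
time: 14.08
tool_pos: [0.4749, 0.1786, 0.142]
tcp_rot: [3.077, 0.634, 0.002]
force: [0.1, 1.3, 1.4]
finger_gap: 0.996
grasp_force: 0.0
```

Emit:
play_rows:
  rows:
    - {"dx": 0, "dy": 0, "dz": 0, "rx": 0, "ry": 0, "rz": 0}
    - {"dx": 0, "dy": 0, "dz": 0, "rx": 0, "ry": 0, "rz": 0}
    - {"dx": 0, "dy": 0, "dz": 0, "rx": 0, "ry": 0, "rz": 0}
    - {"dx": 0, "dy": 0, "dz": 0, "rx": 0, "ry": 0, "rz": 0}
    - {"dx": 0, "dy": 0, "dz": 0, "rx": 0, "ry": 0, "rz": 0}
    - {"dx": 0, "dy": 0, "dz": 0, "rx": 0, "ry": 0, "rz": 0}
    - {"dx": 0, "dy": 0, "dz": 0, "rx": 0, "ry": 0, "rz": 0}
    - {"dx": 0, "dy": 0, "dz": 0, "rx": 0, "ry": 0, "rz": 0}
  fingers: 0.15
  force: 35

```text
time: 15.08
tool_pos: [0.4745, 0.1787, 0.1412]
tcp_rot: [3.077, 0.634, 0.0]
force: [1.1, -1.1, -0.0]
finger_gap: 0.308
grasp_force: 35.3
```

Emit:
play_rows:
  rows:
    - {"dx": 0, "dy": 0, "dz": -0.004, "rx": 0, "ry": 0, "rz": 0}
    - {"dx": 0, "dy": 0, "dz": -0.009, "rx": 0, "ry": 0, "rz": 0}
    - {"dx": 0, "dy": 0, "dz": -0.014, "rx": 0, "ry": 0, "rz": 0}
    - {"dx": 0, "dy": 0, "dz": -0.022, "rx": 0, "ry": 0, "rz": 0}
    - {"dx": 0, "dy": 0, "dz": -0.035, "rx": 0, "ry": 0, "rz": 0}
    - {"dx": 0, "dy": 0, "dz": -0.055, "rx": 0, "ry": 0, "rz": 0}
    - {"dx": 0, "dy": 0, "dz": -0.08, "rx": 0, "ry": 0, "rz": 0}
    - {"dx": 0, "dy": 0, "dz": -0.08, "rx": 0, "ry": 0, "rz": 0}
    - {"dx": 0, "dy": 0, "dz": -0.08, "rx": 0, "ry": 0, "rz": 0}

```text
time: 16.2
tool_pos: [0.4741, 0.1788, 0.2206]
tcp_rot: [-3.077, -0.635, 0.002]
force: [-0.3, 0.3, -1.3]
finger_gap: 0.306
grasp_force: 35.3
```

```bash
python3 - <<'E'
from h import *
np.set_printoptions(precision=4,suppress=True)
s=ctrl.get_state();T=tool(s);print(T[:3,3],T[:3,:3].T@(np.array([.5608,-.2787,.2207])-T[:3,3]),s["joint_positions"])
E
```

```text
[0.4741 0.1788 0.2206] [-0.1014  0.4545 -0.0002] [0.129  0.2882 1.5797 0.0001 1.2747 1.293 ]
```

Emit:
play_rows:
  rows:
    - {"dx": -0.0113, "dy": 0.0505, "dz": 0, "rx": 0, "ry": 0, "rz": 0}
    - {"dx": -0.0225, "dy": 0.101, "dz": 0, "rx": 0, "ry": 0, "rz": 0}
    - {"dx": -0.0338, "dy": 0.1515, "dz": 0, "rx": 0, "ry": 0, "rz": 0}
    - {"dx": -0.0451, "dy": 0.202, "dz": 0, "rx": 0, "ry": 0, "rz": 0}
    - {"dx": -0.0563, "dy": 0.2525, "dz": 0, "rx": 0, "ry": 0, "rz": 0}
    - {"dx": -0.0676, "dy": 0.303, "dz": 0, "rx": 0, "ry": 0, "rz": 0}
    - {"dx": -0.0789, "dy": 0.3535, "dz": 0, "rx": 0, "ry": 0, "rz": 0}
    - {"dx": -0.0901, "dy": 0.404, "dz": 0, "rx": 0, "ry": 0, "rz": 0}
    - {"dx": -0.1014, "dy": 0.4545, "dz": 0, "rx": 0, "ry": 0, "rz": 0}
    - {"dx": -0.1014, "dy": 0.4545, "dz": 0, "rx": 0, "ry": 0, "rz": 0}
    - {"dx": -0.1014, "dy": 0.4545, "dz": 0.03, "rx": 0, "ry": 0, "rz": 0}
    - {"dx": -0.1014, "dy": 0.4545, "dz": 0.054, "rx": 0, "ry": 0, "rz": 0}

```text
time: 17.7
tool_pos: [0.5607, -0.2774, 0.1654]
tcp_rot: [-3.075, -0.635, 0.002]
force: [-0.1, 0.4, 0.1]
finger_gap: 0.311
grasp_force: 35.3
```

Emit:
play_rows:
  rows:
    - {"dx": 0, "dy": 0, "dz": 0, "rx": 0, "ry": 0, "rz": 0}
    - {"dx": 0, "dy": 0, "dz": 0.003, "rx": 0, "ry": 0, "rz": 0}
    - {"dx": 0, "dy": 0, "dz": 0.006, "rx": 0, "ry": 0, "rz": 0}
    - {"dx": 0, "dy": 0, "dz": 0.009, "rx": 0, "ry": 0, "rz": 0}
    - {"dx": 0, "dy": 0, "dz": 0.012, "rx": 0, "ry": 0, "rz": 0}

```text
time: 18.32
tool_pos: [0.5612, -0.2788, 0.1552]
tcp_rot: [3.077, 0.635, 0.0]
force: [0.4, 0.1, -0.1]
finger_gap: 0.313
grasp_force: 35.3
```

```bash
python3 -c "
from h import *
s=ctrl.get_state();T=tool(s);print(s['tool_pos'],s['force'],s['moment']);print(T[:3,:3].T@(np.array([.5608,-.2787,.1412])-T[:3,3]))"
```

```text
[ 0.56118893 -0.27875194  0.15524887] [ 0.37620296  0.1457156  -0.05261778] [-0.00235952 -0.03222456  0.02541375]
[-0.00033846 -0.0002055   0.01404877]
```

Emit:
play_rows:
  rows:
    - {"dx": 0, "dy": 0, "dz": 0.003, "rx": 0, "ry": 0, "rz": 0}
    - {"dx": 0, "dy": 0, "dz": 0.006, "rx": 0, "ry": 0, "rz": 0}
    - {"dx": 0, "dy": 0, "dz": 0.009, "rx": 0, "ry": 0, "rz": 0}
    - {"dx": 0, "dy": 0, "dz": 0.012, "rx": 0, "ry": 0, "rz": 0}
    - {"dx": 0, "dy": 0, "dz": 0.014, "rx": 0, "ry": 0, "rz": 0}
    - {"dx": 0, "dy": 0, "dz": 0.014, "rx": 0, "ry": 0, "rz": 0}
    - {"dx": 0, "dy": 0, "dz": 0.014, "rx": 0, "ry": 0, "rz": 0}

```text
time: 19.2
tool_pos: [0.561, -0.2785, 0.1412]
tcp_rot: [-3.076, -0.635, 0.001]
force: [-1.1, 2.6, 3.7]
finger_gap: 0.311
grasp_force: 35.3
```

Emit:
play_rows:
  rows:
    - {"dx": 0, "dy": 0, "dz": 0.001, "rx": 0, "ry": 0, "rz": 0}
    - {"dx": 0, "dy": 0, "dz": 0.002, "rx": 0, "ry": 0, "rz": 0}
    - {"dx": 0, "dy": 0, "dz": 0.002, "rx": 0, "ry": 0, "rz": 0}

```text
time: 19.58
tool_pos: [0.5611, -0.2785, 0.1411]
tcp_rot: [3.076, 0.635, 0.0]
force: [-5.9, 5.8, 16.0]
finger_gap: 0.312
grasp_force: 35.3
```

The small cap also met a hard stop at the same height as on its old post. Release and rise.

Emit:
play_rows:
  rows:
    - {"dx": 0, "dy": 0, "dz": -0.002, "rx": 0, "ry": 0, "rz": 0}
    - {"dx": 0, "dy": 0, "dz": -0.002, "rx": 0, "ry": 0, "rz": 0}
    - {"dx": 0, "dy": 0, "dz": -0.002, "rx": 0, "ry": 0, "rz": 0}
    - {"dx": 0, "dy": 0, "dz": -0.002, "rx": 0, "ry": 0, "rz": 0}
    - {"dx": 0, "dy": 0, "dz": -0.002, "rx": 0, "ry": 0, "rz": 0}
    - {"dx": 0, "dy": 0, "dz": -0.002, "rx": 0, "ry": 0, "rz": 0}
    - {"dx": 0, "dy": 0, "dz": -0.03, "rx": 0, "ry": 0, "rz": 0}
    - {"dx": 0, "dy": 0, "dz": -0.06, "rx": 0, "ry": 0, "rz": 0}
    - {"dx": 0, "dy": 0, "dz": -0.1, "rx": 0, "ry": 0, "rz": 0}
    - {"dx": 0, "dy": 0, "dz": -0.1, "rx": 0, "ry": 0, "rz": 0}
    - {"dx": 0, "dy": 0, "dz": -0.1, "rx": 0, "ry": 0, "rz": 0}
  fingers: 1

```text
time: 20.95
tool_pos: [0.5609, -0.2785, 0.2383]
tcp_rot: [-3.076, -0.634, 0.001]
force: [0.9, -0.3, 0.3]
finger_gap: 0.996
grasp_force: 0.0
```

```bash
python3 snap.py r2; python3 - <<'E'
from h import *
cal=ctrl.calibration("wrist");im=cv2.imread("pics/r2.png");T=pickle.load(open("r2.pkl","rb"))@cal["tool_from_camera"]
for X in((.5608,-.2787,.162),(.4806,-.1836,.166)): print(proj(cal,T,np.array(X))-[60,0])
s=ctrl.capture("side")[130:230,290:390]
cv2.imwrite("pics/chk3.png",np.hstack([im[:,60:440],cv2.resize(s,(420,420),interpolation=cv2.INTER_CUBIC)]))
E
```

```text
20.95 [ 0.5609025  -0.27851826  0.23825198] [-3.07578883e+00 -6.34440821e-01  1.48930251e-03] 0.013037120950471923
[214.0974759  224.68110801]
[ 49.00895036 273.28245404]
```

View pics/chk3.png

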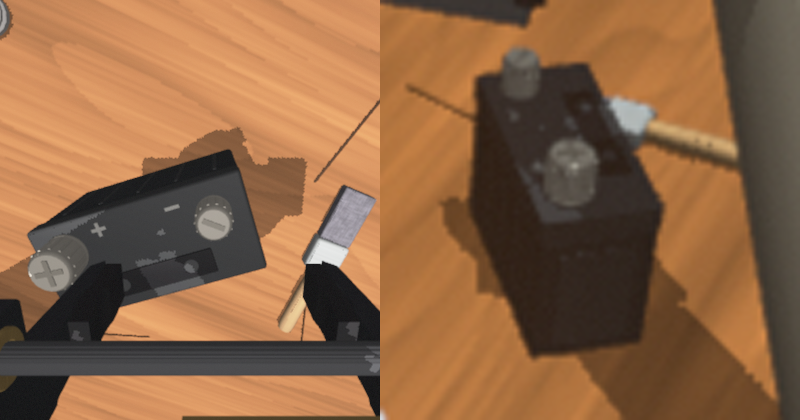

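Both caps are upright on the spent battery, at (214,224) and (49,272) in the crop, which matches the predicted home positions. The gripper is clear.

```bash
python3 -c "
from workcell import ctrl
print(ctrl.hand_in())"
```

```text
the job is handed in; nothing more can be done
None
```

Both caps are pressed fully home on the spent battery's posts, positive first, and let go; no bystander was touched, and the job was handed in at about 21 s (no verdict was returned).

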